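# Put the bottle, jar and tip box back on their own lab stations

### The arm

A 7-joint arm with a two-finger parallel gripper is mounted at the origin on the work surface. World frame = base frame: x ahead of the robot, y to its left, z up, the work surface at z = 0. Lengths are in m, angles in rad, forces in N, time in s.
With the tool pointing down it reaches from about 0.425 to 0.925 m from the base axis. Payload 6.8 kg.
Tool frame: the origin (TCP) lies at the very end of the fingers, on their centre line; the grasp point (between the pads) lies 19 mm behind it; z points along the fingers, y is the line along which they close (so a half turn about z gives the same grasp; the last joint's range is limited). The gripper opens to 85 mm and grips with 20 to 120 N. Pads are 22 mm wide; open, the fingers measure 114 mm over their backs; the gripper's body (76 mm by 85 mm) begins 54 mm behind the grasp point. The pads swing forward as they close: fully open they stand 13 mm farther back than shut.
Start: joints at [-1.442, 0.477, 0.022, 1.555, -0.011, 1.109, -0.083], TCP at [0.158, 0.656, 0.231] pointing down, gripper open.
Joint ranges: [-2.96, 2.96], [-0.34, 2.1], [-1.41, 1.46], [0.24, 2.44], [-1.37, 4.51], [0.17, 1.92], [-2.96, 2.96]. Speed limits (rad/s): [2.39, 2.39, 3.14, 3.14, 3.14, 3.14, 3.14].

### API

Orientations are given as a unit quaternion [w, x, y, z].
In Python, from station import bot gives the robot as it stands. The module is installed in compiled form; this text tells all that it offers.
- The arm moves only by the shell command python3 -m jog 'ROWS' [OPENING] [FORCE]. ROWS is JSON, a list of rows, each a list of 4 numbers: the shift along the tool's x, y, z in cm, then the turn about the tool's z in rad. In form: [[x, y, z, spin], ...]. A call has 1 to 20 rows; each row is the pose to reach, as a shift and turn from the pose commanded when the call began, along the tool's axes at that moment; what a row does not reach only later rows make up. A row lasts 1/12 s, in which the tool goes at most 41.7 mm and 7.16 degrees, less where a joint would pass 70% of its speed; a pose out of reach is approached as far as the arm can. A call with a gripper value outside its range is refused whole. OPENING is the closure, from -1 (fully open) to 1 (shut), set as the call begins (- or left out, the last holds). The fingers move at their own pace and stop on an object; FORCE is the grip in N (left out, the last holds). Time passes only in rows, so rows that repeat a pose let the fingers close. It gives the time, the measured TCP pose, the force, the opening and the grip force at its end, in the units of the state.
- bot.get_obs(): the state, without advancing time (a new reading comes with each control period).
- bot.read_camera(name): name is "scene" or "side" or "wrist"; returns a dict with "pixels" (420x560x3 uint8, red, green, blue), "depth" (420x560 float32, m along the optical axis (not along the pixel's ray), 0 where there is no reading), "fovy" (degrees; the focal length in pixels is half the picture's height over the tangent of half this angle, whatever the lens; pixels are square), "cx", "cy" (the principal point, pixels), "distortion" ([k1, k2, p1, p2, k3] as OpenCV has them; the pictures are not rectified), "pose" (4x4, takes a point from camera to world coordinates). Camera axes: x right, y down, z forward; pixel columns grow to the right and rows downward; lengths in m; the calibration is good to about 2 mm. A picture is of the moment at which its call begins.
- bot.hand_in(): hands the job in; it is judged then, once.
The state is a dict: "t": time; "q": joint angles; "joint_vel": joint speeds; "joint_torque": joint torques, N m; "eef_pos": TCP position; "tool_rot": TCP orientation; "contact_force": force on the tool from outside, world axes, zero at the start; "torque": the same for the moment, N m; "gripper_width": opening from 0.0 (shut) to 1.0 (fully open); "grasp_force": force on a finger pad.
Only numpy, scipy, OpenCV 4.12 (cv2) and the standard library are available. Lean on these libraries where they do the work, as an engineer would, in place of code of your own. Each camera call takes 0.05 s, during which the arm holds its last target. There are 200 camera calls.

### The job

Three things on this lab bench stand on each other's stations. Using the empty rubber mat as the free spot (set one of them down on the middle of the mat and let go of it there on the way), rearrange them so that the reagent bottle stands on the middle of the magnetic stirrer's plate, the sample jar on the middle of the balance's pan, and the tip box flat inside the aluminium tray, squarely and in its middle. Keep them upright, set them down rather than drop them, and leave the timer, the beaker and the pipette where they are.

Things in the scene. Friction and masses are not known exactly. Their poses are not given: they have to be found in the camera images.
- bottle: Reagent bottle: clear glass body with a paper label and a narrower orange screw cap. Body 56 mm diameter and straight-sided up to 68 mm height, shoulder narrowing to 34 mm, cap 40 mm diameter from 86 to 108 mm height; about 220 g. Origin: centre of the underside, z up along the bottle; round, so its yaw means nothing. At the start it stands on the balance.
- jar: Sample jar: white plastic with paper label and white screw lid. Body 52 mm diameter, lid 55 mm diameter from 60 to 78 mm height (the top); about 120 g. Origin: centre of the underside, z up; round, so its yaw means nothing. At the start it stands in the aluminium tray.
- tipbox: Pipette-tip box: closed clear plastic box with a yellow band round the middle and blue tips inside, 88 mm long (its x), 58 mm wide (its y), 56 mm high, vertical sides; about 140 g. Origin: centre of the underside, z up. Best gripped across its 58 mm width. At the start it stands on the stirrer.
- balance: Small laboratory balance, fixed: white housing 122 x 120 mm with a dark display at its -x end and a round steel weighing pan of 90 mm diameter, flat. Origin: at bench level straight below the centre of the pan; the pan's top is 44 mm above it. z up. The pan does not give.
- stirrer: Magnetic stirrer, fixed: blue housing with a black knob at its -x end and a flat white ceramic plate, 96 mm (x) by 106 mm (y). Origin: at bench level straight below the centre of the plate; the plate's top is 50 mm above it. z up.
- tray: Tip-box tray, fixed: shallow aluminium tray, outside 118 mm (its x) by 86 mm (its y) by 13 mm high, walls 5 mm thick, inside 108 x 76 mm, floor 5 mm thick. Origin: centre of its underside, at bench level, so the inner floor is 5 mm above it. z up. The tip box fits flat inside with its long side along the tray's long side (x), either way round.
- mat: Black rubber mat, square, 110 x 110 mm, 4 mm thick, fixed to the bench; empty at the start: the free spot. Origin: centre of its underside; its top is 4 mm above it.
- timer: Bystander, not to be disturbed: small white digital timer lying flat, 44 x 56 x 16 mm. Origin: centre of the underside.
- beaker: Bystander, not to be disturbed: small open glass beaker, 52 mm diameter, 60 mm high. Origin: centre of the underside.
- pipette: Bystander, not to be disturbed: grey and blue hand pipette lying flat, about 270 mm long along its x (130 mm to the button end at -x, 138 mm to the tip at +x), 22 mm high. Origin: on the underside near the middle.
Things that resemble listed ones, but are neither listed nor needed, are in the scene too. What is shaped like the jar but green or purple is not meant.

How it is judged:
On the way:
1. one of the three things stands released on the rubber mat (its centre within 40 mm of the mat's) (((horizontal distance between bottle and mat below 0.04 m and z of bottle in the frame of mat below 0.008 m and angle between bottle's own z axis and vertical below 0.1 rad and contact force between the fingers and bottle below 0.1 N) or (horizontal distance between jar and mat below 0.04 m and z of jar in the frame of mat below 0.008 m and angle between jar's own z axis and vertical below 0.1 rad and contact force between the fingers and jar below 0.1 N) or (horizontal distance between tipbox and mat below 0.04 m and z of tipbox in the frame of mat below 0.008 m and angle between tipbox's own z axis and vertical below 0.1 rad and contact force between the fingers and tipbox below 0.1 N))), for 0.2 s.
At the end, for the whole second after the job is handed in: The bottle stands upright on the stirrer's plate within 15 mm of its centre, the jar upright on the balance's pan within 15 mm of its centre, and the tip box flat on the tray's floor within 15 mm of its centre and within 15 degrees of its long direction; all three released and at rest (horizontal distance between bottle and stirrer below 0.015 m and z of bottle in the frame of stirrer between 0.046 and 0.054 m and angle between each of bottle, jar, tipbox's own z axis and vertical below 0.1 rad and linear speed of each of bottle, jar, tipbox below 0.02 m/s and contact force between the fingers and bottle below 0.1 N and horizontal distance between jar and balance below 0.015 m and z of jar in the frame of balance between 0.04 and 0.048 m and contact force between the fingers and jar below 0.1 N and horizontal distance between tipbox and tray below 0.015 m and z of tipbox in the frame of tray between 0.001 and 0.009 m and contact force between the fingers and tipbox below 0.1 N and angle between the x axis of tipbox and the x axis of tray, either way round below 0.26 rad); the robot touches nothing.
It fails at once if the bottle, jar or tip box is tipped over (more than 35 degrees) (angle between any of bottle, jar, tipbox's own z axis and vertical above 0.61 rad).
It fails at once if the bottle, jar or tip box is dropped or thrown: it moves faster than 0.6 m/s with no finger touching it ((linear speed of bottle above 0.6 m/s and contact force between the fingers and bottle below 0.05 N) or (linear speed of jar above 0.6 m/s and contact force between the fingers and jar below 0.05 N) or (linear speed of tipbox above 0.6 m/s and contact force between the fingers and tipbox below 0.05 N)).
It fails at once if the timer, beaker or pipette is disturbed (moved more than 30 mm) (distance of any of timer, beaker, pipette from where it was at the start of the episode above 0.03 m).
It also fails if it takes over 120 s, if anything falls off the work surface, if the arm or the gripper's body presses on something with over 40 N, if the wrist force passes 120 N, or if a joint passes its speed limit or range.

## Working session

There is one attempt and no reset: what is moved stays moved. The work goes in short steps, Python scripts to look and compute and a shell command to move; the robot and the scene stay as the last step left them, time stands still between calls to the robot, and variables do not carry over. Pictures are saved under pics/ and viewed, at most 14 in all, crops included, and the job is handed in when it is done.

```bash
mkdir -p pics
cat > h.py <<'E'
import numpy as np, cv2
from station import bot
def cam(n):
    c=bot.read_camera(n); np.savez(f'/tmp/{n}.npz',**{k:np.asarray(v) for k,v in c.items()}); return c
def K(c):
    f=210/np.tan(np.radians(float(c['fovy']))/2); return np.array([[f,0,float(c['cx'])],[0,f,float(c['cy'])],[0,0,1]])
def ray(c,u,v):
    p=cv2.undistortPoints(np.array([[[u,v]]],float),K(c),np.asarray(c['distortion'],float))[0,0]
    return np.array([p[0],p[1],1.])
def at_z(c,u,v,z):
    P=np.asarray(c['pose']); d=P[:3,:3]@ray(c,u,v); o=P[:3,3]; return o+d*(z-o[2])/d[2]
def at_d(c,u,v):
    P=np.asarray(c['pose']); return P[:3,:3]@(ray(c,u,v)*float(c['depth'][int(v),int(u)]))+P[:3,3]
def save(c,name): cv2.imwrite('pics/'+name,np.asarray(c['pixels'])[:,:,::-1])
def load(n): return dict(np.load(f'/tmp/{n}.npz'))
E
python3 - <<'E'
from h import *
for n in('scene','side','wrist'):
    c=cam(n); save(c,n+'0.png'); print(n,c['fovy'],np.round(c['pose'],3).tolist())
o=bot.get_obs(); print(o)
E
```

```text
scene 55.96286543246812 [[-0.653, 0.47, -0.594, 1.153], [0.757, 0.419, -0.501, 0.536], [0.013, -0.777, -0.63, 0.666], [0.0, 0.0, 0.0, 1.0]]
side 52.610196134673366 [[0.887, -0.26, 0.382, 0.156], [-0.461, -0.458, 0.76, -0.849], [-0.023, -0.85, -0.526, 0.695], [0.0, 0.0, 0.0, 1.0]]
wrist 71.34862999653186 [[0.233, 0.93, 0.284, 0.085], [0.972, -0.223, -0.07, 0.675], [-0.001, 0.292, -0.956, 0.372], [0.0, 0.0, 0.0, 1.0]]
{'t': 0.15, 'q': array([-1.44209973,  0.47762566,  0.02234601,  1.55618561, -0.011519  ,
        1.10933066, -0.08309351]), 'joint_vel': array([ 1.31008408e-04, -3.28084295e-03, -7.61644434e-04, -3.54294443e-03,
       -7.56619597e-04, -1.52212413e-04, -9.21358079e-05]), 'joint_torque': array([ 3.38475656e-03, -5.96925795e+01,  1.61039449e+00, -2.81489486e+01,
        1.26689786e-02,  6.49598500e-03, -6.69057641e-06]), 'eef_pos': array([0.15824174, 0.65572548, 0.23055506]), 'tool_rot': array([-4.28703161e-05,  1.18113511e-01,  9.92999846e-01, -7.09446107e-04]), 'contact_force': array([-0.09167994,  0.33086537,  0.36104767]), 'torque': array([ 0.02284441, -0.00553207,  0.00429134]), 'grasp_force': 0.0, 'gripper_width': 0.9986401250246956}
```

View pics/scene0.png

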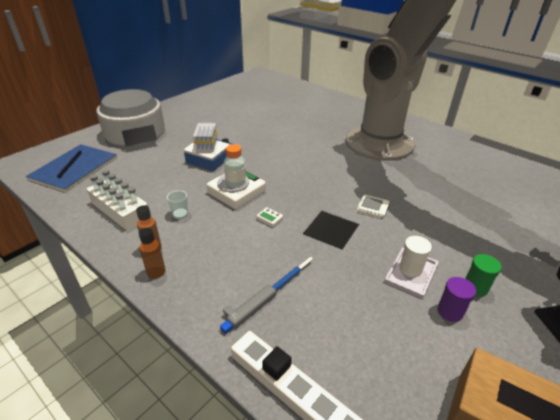

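View pics/side0.png

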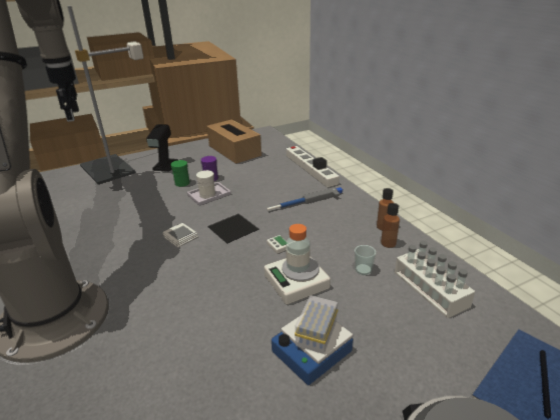

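Candidates (scene px): jar is the white one at (416,257), not green (483,275) or purple (457,300). Bottle has the orange cap (234,165), not the brown ones (150,230/255). Tip box is at (205,137) on the blue stirrer, not the vial rack (118,200). The mat is at (331,229). Two timer-like things, (270,217) and (374,206), are both to be left alone.

Run:
```python
from h import *
s=load('scene'); d=load('side')
L=[('mat',s,331,229,.004),('mat',d,233,228,.004),('jartop',s,417,244,.083),('jartop',d,205,176,.083),('tray',s,412,271,.01),('tray',d,209,192,.01),
('captop',s,234,151,.152),('captop',d,298,230,.152),('boxtop',s,206,131,.106),('boxtop',d,318,313,.106),('stirplate',s,208,151,.05),('timer1',s,270,217,.016),('timer2',s,374,206,.016),('beaker',s,177,197,.06),('beaker',d,365,252,.06),('green',s,485,263,.08),('purple',s,459,287,.08),('pip_tip',s,311,261,.01),('pip_but',s,226,326,.01)]
for n,c,u,v,z in L: print(n,np.round(at_z(c,u,v,z)[:2],3))
a=cv2.resize(s['pixels'][110:230,150:310,::-1],None,fx=5,fy=5,interpolation=cv2.INTER_CUBIC);cv2.imwrite('pics/c1.png',a)
a=cv2.resize(d['pixels'][150:250,150:310,::-1],None,fx=5,fy=5,interpolation=cv2.INTER_CUBIC);cv2.imwrite('pics/c2.png',a)
```

```text
mat [0.489 0.143]
mat [0.484 0.132]
jartop [0.485 0.357]
jartop [0.478 0.338]
tray [0.492 0.366]
tray [0.491 0.361]
captop [ 0.554 -0.132]
captop [ 0.539 -0.158]
boxtop [ 0.474 -0.341]
boxtop [ 0.47  -0.359]
stirplate [ 0.488 -0.324]
timer1 [0.568 0.004]
timer2 [0.347 0.182]
beaker [ 0.706 -0.191]
beaker [ 0.7   -0.203]
green [0.441 0.487]
purple [0.541 0.472]
pip_tip [0.618 0.177]
pip_but [0.868 0.159]
```

View pics/c2.png

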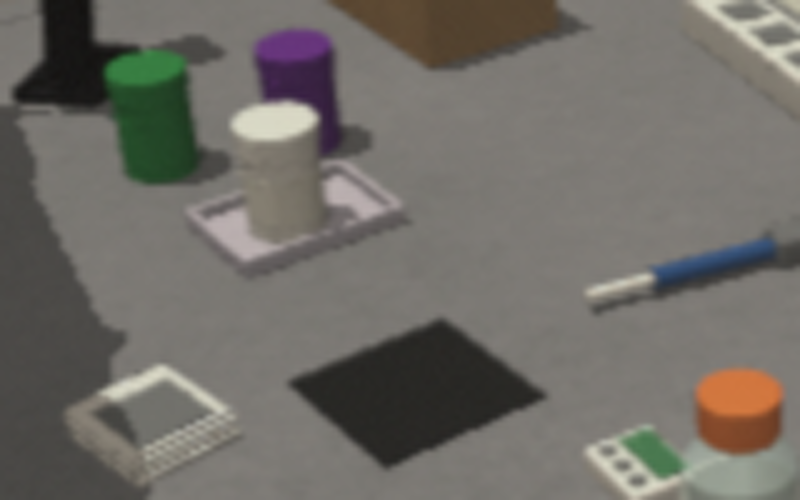

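View pics/wrist0.png

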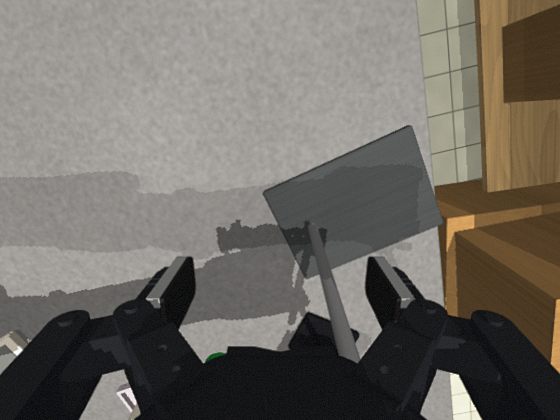

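```bash
cat >> h.py <<'E'
def cloud(c):
    v,u=np.mgrid[0:420,0:560]; p=np.stack([u.ravel(),v.ravel()],1).astype(float)[:,None]
    q=cv2.undistortPoints(p,K(c),np.asarray(c['distortion'],float))[:,0]
    d=np.asarray(c['depth']).ravel(); X=np.c_[q,np.ones(len(q))]*d[:,None]; P=np.asarray(c['pose'])
    return np.where(d[:,None]>0,X@P[:3,:3].T+P[:3,3],np.nan).reshape(420,560,3)
def sel(C,x,y,r,z0,z1):
    m=(np.hypot(C[...,0]-x,C[...,1]-y)<r)&(C[...,2]>z0)&(C[...,2]<z1); return C[m]
def mid(p): return (np.round((p.min(0)+p.max(0))/2,4),np.round(p.mean(0),4),len(p)) if len(p) else None
def totool(dx,dy,R=None):
    from scipy.spatial.transform import Rotation as Ro
    q=bot.get_obs()['tool_rot']; R=Ro.from_quat(np.r_[q[1:],q[0]]).as_matrix(); return np.round(R.T@[dx*100,dy*100,0],2)
E
python3 - <<'E'
from h import *
s=load('scene'); d=load('side'); w=load('wrist')
for n,c in(('scene',s),('side',d)):
    C=cloud(c)
    print(n,'jar',mid(sel(C,.483,.35,.06,.072,.095)),'cap',mid(sel(C,.547,-.145,.07,.14,.17)),'box',mid(sel(C,.472,-.35,.08,.098,.12)))
    print('desk z',np.nanmedian(sel(C,.6,.3,.1,-.02,.02)[:,2]))
for p in [(315,228),(330,290)]: print('rodbase',at_z(w,*p,.01), at_d(w,*p))
C=cloud(d)
for p in [(107,168),(98,110),(90,80),(84,50),(80,35),(135,50),(110,51),(76,20)]: print(p,np.round(C[p[1],p[0]-2:p[0]+3],2).tolist())
for p in [(208,226.6),(238.2,214),(259.2,229.2),(227.4,243.4)]: print('mat',at_z(d,*p,.004))
E
```

```text
scene jar (array([0.4847, 0.3596, 0.0788]), array([0.4881, 0.3607, 0.0809]), 421) cap (array([ 0.5436, -0.147 ,  0.147 ]), array([ 0.5473, -0.1428,  0.149 ]), 137) box (array([ 0.47  , -0.354 ,  0.1031]), array([ 0.4729, -0.3495,  0.1044]), 289)
desk z -0.0006944462589435485
side jar (array([0.4803, 0.3562, 0.0788]), array([0.4794, 0.3508, 0.0806]), 148) cap (array([ 0.5408, -0.1492,  0.1468]), array([ 0.5393, -0.1535,  0.1493]), 196) box (array([ 0.4678, -0.3583,  0.1035]), array([ 0.4652, -0.3616,  0.1053]), 1158)
desk z -0.0005144967943896406
rodbase [0.23461442 0.68622173 0.01      ] [0.22681777 0.68561941 0.02892782]
rodbase [0.33229209 0.68821926 0.01      ] [0.22568698 0.68237972 0.16639567]
(107, 168) [[0.21, 0.72, 0.01], [0.22, 0.73, 0.01], [0.22, 0.72, 0.01], [0.22, 0.72, 0.01], [0.23, 0.73, 0.01]]
(98, 110) [[0.23, 0.67, 0.25], [0.23, 0.67, 0.24], [0.24, 0.67, 0.24], [0.34, 2.39, -0.27], [0.34, 2.4, -0.27]]
(90, 80) [[0.23, 0.67, 0.34], [0.23, 0.68, 0.34], [0.24, 0.67, 0.34], [0.28, 1.39, 0.18], [0.28, 1.41, 0.17]]
(84, 50) [[0.24, 0.68, 0.43], [0.24, 0.69, 0.43], [0.24, 0.68, 0.43], [0.24, 0.67, 0.43], [0.25, 0.67, 0.43]]
(80, 35) [[0.24, 0.68, 0.48], [0.24, 0.68, 0.48], [0.34, 2.42, 0.23], [0.35, 2.42, 0.23], [0.35, 2.39, 0.23]]
(135, 50) [[0.39, 0.69, 0.42], [0.39, 0.69, 0.42], [0.4, 0.69, 0.42], [0.4, 0.69, 0.41], [0.4, 0.69, 0.41]]
(110, 51) [[0.31, 0.69, 0.42], [nan, nan, nan], [0.32, 0.7, 0.42], [0.32, 0.69, 0.42], [0.33, 0.7, 0.42]]
(76, 20) [[0.24, 0.67, 0.52], [0.24, 0.68, 0.52], [0.34, 2.39, 0.32], [0.34, 2.41, 0.32], [0.35, 2.42, 0.32]]
mat [0.42292786 0.17491603 0.004     ]
mat [0.52665284 0.19543551 0.004     ]
mat [0.54826454 0.08890678 0.004     ]
mat [0.44262532 0.06892861 0.004     ]
```

```bash
python3 -m jog '[[-2.2,-7.2,0,0],[-3.2,-10.8,0,0],[-4.3,-14.5,0,0],[-5.4,-18,0,0],[-6.5,-21.7,0,0],[-10,-21.7,0,0],[-14,-21.6,0,0],[-18,-21.6,0,0],[-22,-21.5,0,0],[-26,-21.5,0,0],[-30,-21.4,0,0],[-34,-21.4,0,0],[-37,-21.4,0,0],[-38.5,-21.4,0,0],[-38.5,-21.4,0,0],[-38.5,-21.4,0,0],[-38.5,-21.4,0,0],[-38.5,-21.4,0,0]]' -1
python3 - <<'E'
from h import *
c=cam('wrist'); save(c,'w1.png'); C=cloud(c)
print('jar',mid(sel(C,.4825,.358,.06,.075,.095)))
print(bot.get_obs()['t'])
E
```

```text
t: 1.65
eef_pos: [0.4808, 0.3588, 0.2312]
tool_rot: [-0.001, 0.117, 0.993, 0.0]
contact_force: [-0.1, -0.1, -0.1]
gripper_width: 1.002
grasp_force: 0.0
jar (array([0.4829, 0.3592, 0.0796]), array([0.4815, 0.3594, 0.082 ]), 2133)
1.7
```

View pics/w1.png

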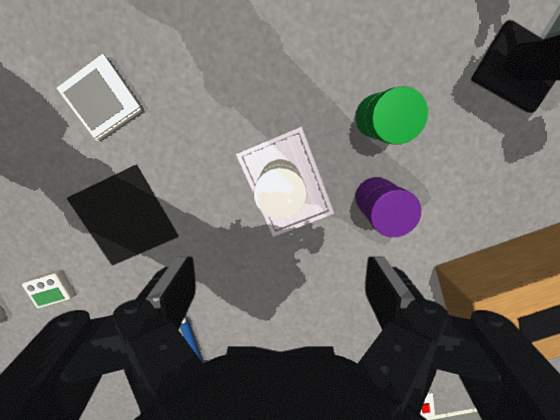

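White jar at (280,192) in the tray, corners (236,154),(303,128),(333,211),(274,235); mat corners (67,198),(136,166),(178,237),(113,264). The jar lies right below the tool.

```bash
python3 - <<'E'
from h import *
c=load('wrist')
t=np.array([at_z(c,*p,.013)[:2] for p in[(236,154),(303,128),(333,211),(274,235)]])
m=np.array([at_z(c,*p,.004)[:2] for p in[(67,198),(136,166),(178,237),(113,264)]])
for n,a in(('tray',t),('mat',m)):
    e=a[2]-a[1]; f=a[3]-a[0]
    print(n,a.mean(0).round(4),[np.linalg.norm(a[i]-a[i-1]).round(3) for i in range(4)],'dir',np.degrees(np.arctan2(*(e+f)[::-1])))
E
python3 -m jog '[[0.1,0,3.5,0],[0.1,0,7,0],[0.1,0,10.5,0],[0.1,0,13.5,0],[0,0,16,0],[0,0,18,0],[0,0,19.5,0],[0,0,20.3,0],[0,0,20.3,0],[0,0,20.3,0]]' -1
python3 -m jog '[[0,0,0,0],[0,0,0,0],[0,0,0,0],[0,0,0,0],[0,0,0,0],[0,0,0,0],[0,0,0,0],[0,0,0,0],[0,0,0,0],[0,0,0,0]]' 1 35
```

```text
tray [0.4894 0.367 ] [np.float64(0.116), np.float64(0.087), np.float64(0.112), np.float64(0.084)] dir 9.078817781928073
mat [0.4861 0.1434] [np.float64(0.107), np.float64(0.106), np.float64(0.107), np.float64(0.105)] dir 11.191407629229909
t: 2.53
eef_pos: [0.4821, 0.3584, 0.0287]
tool_rot: [-0.0, 0.118, 0.993, 0.0]
contact_force: [0.2, 0.3, 0.9]
gripper_width: 0.999
grasp_force: 0.0
t: 3.37
eef_pos: [0.4831, 0.3584, 0.0297]
tool_rot: [0.001, 0.118, 0.993, 0.001]
contact_force: [-0.9, 0.2, 5.6]
gripper_width: 0.626
grasp_force: 35.1
```

```bash
python3 -m jog '[[0,0,-1,0],[0,0,-2.5,0],[0,0,-4,0],[-0.5,-2,-5,0],[-1.2,-5,-5,0],[-2,-8,-5,0],[-2.8,-11,-5,0],[-3.5,-14,-5,0],[-4.3,-17,-5,0],[-4.8,-19.5,-5,0],[-5.2,-20.9,-4.5,0],[-5.3,-21.3,-3.3,0],[-5.3,-21.3,-2,0],[-5.3,-21.3,-1,0],[-5.3,-21.3,-0.4,0],[-5.3,-21.3,-0.1,0],[-5.3,-21.3,0.1,0],[-5.3,-21.3,0.1,0],[-5.3,-21.3,0.1,0]]'
```

```text
t: 4.95
eef_pos: [0.484, 0.1385, 0.0287]
tool_rot: [-0.0, 0.118, 0.993, 0.0]
contact_force: [-5.3, -2.0, 12.8]
gripper_width: 0.626
grasp_force: 36.3
```

```bash
python3 -m jog '[[0,0,0,0],[0,0,0,0],[0,0,0,0],[0,0,0,0],[0,0,0,0],[0,0,0,0]]' -1
python3 -m jog '[[0,0,-2,0],[0,0,-5,0],[0,0,-9,0],[0,0,-13,0],[-0.5,-2,-17,0],[-1.2,-6,-21,0],[-2,-10,-24,0],[-3,-14,-24,0],[-4,-18,-24,0],[-5,-22,-24,0],[-6,-26,-24,0],[-7,-30,-24,0],[-8,-34,-24,0],[-9,-38,-24,0],[-9.5,-42,-24,0],[-10,-46,-24,0],[-10.1,-48.3,-24,0],[-10.1,-48.3,-24,0],[-10.1,-48.3,-24,0],[-10.1,-48.3,-24,0]]'
python3 - <<'E'
from h import *
c=cam('wrist'); save(c,'w2.png'); C=cloud(c)
p=sel(C,.469,-.355,.08,.098,.115); print('box',mid(p),cv2.minAreaRect((p[:,:2]*1000).astype(np.float32)))
print('cap',mid(sel(C,.542,-.147,.06,.14,.165)))
p=sel(C,.47,-.34,.09,.046,.054); print('plate',cv2.minAreaRect((p[:,:2]*1000).astype(np.float32)))
c=cam('side'); C=cloud(c); print('jar',mid(sel(C,.484,.139,.06,.074,.09)), mid(sel(cloud(cam('scene')),.484,.139,.06,.074,.09)))
E
```

```text
t: 5.45
eef_pos: [0.4839, 0.1384, 0.0272]
tool_rot: [-0.0, 0.118, 0.993, -0.0]
contact_force: [0.2, 0.2, 0.2]
gripper_width: 1.004
grasp_force: 0.0
t: 7.12
eef_pos: [0.4687, -0.3544, 0.2668]
tool_rot: [-0.0, 0.118, 0.993, 0.0]
contact_force: [-0.3, 0.5, -0.5]
gripper_width: 1.0
grasp_force: 0.0
box (array([ 0.4677, -0.3557,  0.1028]), array([ 0.4659, -0.3556,  0.105 ]), 4311) ((467.9065856933594, -355.7279968261719), (87.983154296875, 58.20143508911133), 41.04292297363281)
cap (array([ 0.5419, -0.1475,  0.1468]), array([ 0.5395, -0.1499,  0.1498]), 1525)
plate ((460.3034362792969, -352.47149658203125), (119.6675033569336, 106.27550506591797), 13.289868354797363)
jar (array([0.4818, 0.1372, 0.0793]), array([0.4806, 0.1335, 0.0806]), 192) (array([0.4838, 0.1408, 0.079 ]), array([0.4871, 0.1417, 0.0803]), 280)
```

View pics/w2.png

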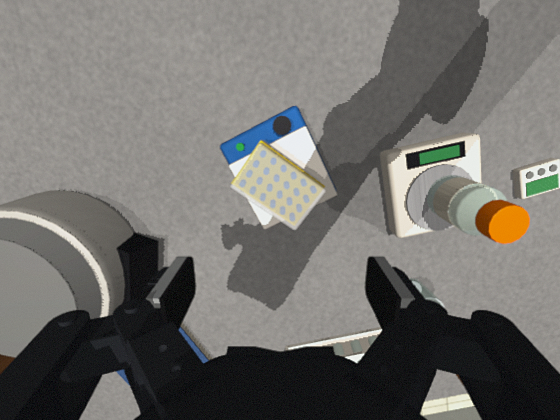

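Tip box at (279,185) on the stirrer, turned about 41° in the world; bottle cap at (502,222) on the balance, timer at (540,180). Jar stands on the mat. Check the drum at left for clearance and J7.

```bash
python3 - <<'E'
from h import *
c=load('wrist'); C=cloud(c)
for p in [(140,245),(125,240),(155,260),(100,225)]: print(C[p[1],p[0]].round(3))
print(bot.get_obs()['q'].round(3))
E
python3 -m jog '[[0,-0.1,0,-0.12],[0,-0.1,0,-0.24],[0,-0.1,0,-0.36],[0,-0.1,0,-0.48],[0,-0.1,0,-0.6],[0,-0.1,0,-0.72],[0,-0.1,0,-0.84],[0,-0.1,0,-0.955],[0,-0.1,0,-0.955],[0,-0.1,0,-0.955]]'
```

```text
[ 0.516 -0.562  0.04 ]
[ 0.506 -0.584  0.034]
[ 0.548 -0.559  0.026]
[ 0.473 -0.596  0.051]
[ 0.088  0.332  0.578  1.76  -0.202  1.109  2.069]
t: 8.1
eef_pos: [0.469, -0.3549, 0.2674]
tool_rot: [0.0, -0.352, 0.936, 0.0]
contact_force: [-0.2, 0.5, -0.3]
gripper_width: 1.0
grasp_force: 0.0
```

```bash
python3 -m jog '[[0.1,0,3,0],[0.1,0,6,0],[0.1,0,9.5,0],[0.1,0,12.5,0],[0.1,0,15,0],[0.1,0,17,0],[0.1,0,18.5,0],[0.1,0,19.5,0],[0.1,0,19.5,0],[0.1,0,19.5,0]]' -1
python3 -m jog '[[0,0,0,0],[0,0,0,0],[0,0,0,0],[0,0,0,0],[0,0,0,0],[0,0,0,0],[0,0,0,0],[0,0,0,0],[0,0,0,0],[0,0,0,0]]' 1 40
python3 -m jog '[[0,0,-1,0],[0,0,-2.5,0],[0,0,-5,0],[0,0,-8,0],[0,0,-11,0],[0,0,-13,0],[0,0,-13,0],[0,0,-13,0]]'
python3 - <<'E'
from h import *
print(bot.get_obs()['q'].round(3))
for n in('scene','side'):
    c=cam(n); save(c,n+'2.png')
a=load('scene')['pixels'][100:220,150:310,::-1]; b=load('side')['pixels'][250:370,230:390,::-1]
cv2.imwrite('pics/c3.png',cv2.resize(np.vstack([a,b]),(640,600) if 0 else None,fx=2.5,fy=2.5,interpolation=cv2.INTER_CUBIC))
E
```

```text
t: 8.93
eef_pos: [0.468, -0.3563, 0.0724]
tool_rot: [-0.0, -0.351, 0.936, 0.0]
contact_force: [-0.3, -0.0, 0.4]
gripper_width: 0.998
grasp_force: 0.0
t: 9.77
eef_pos: [0.4687, -0.357, 0.0736]
tool_rot: [0.001, -0.351, 0.936, -0.001]
contact_force: [0.3, -0.3, 6.6]
gripper_width: 0.672
grasp_force: 44.3
t: 10.43
eef_pos: [0.4682, -0.3568, 0.2038]
tool_rot: [0.001, -0.351, 0.936, -0.001]
contact_force: [-1.0, -0.5, -1.9]
gripper_width: 0.668
grasp_force: 43.4
[ 0.383  0.364  0.207  1.81  -0.089  0.973  2.915]
```

View pics/c3.png

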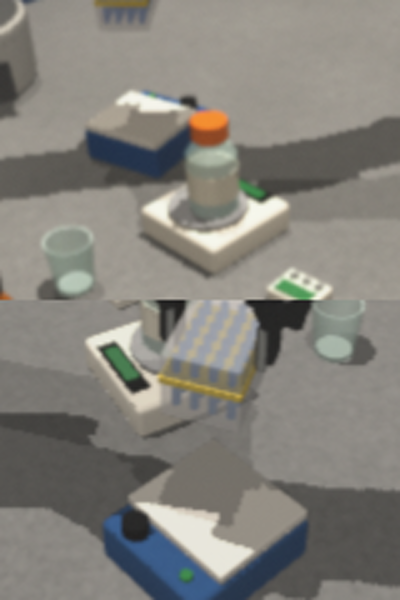

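```bash
python3 -m jog '[[-0.7,0.7,-2,0],[-2,2.1,-3.5,0],[-4,4.3,-4,0],[-6,6.4,-4,0.05],[-8.3,8.9,-4,0.1],[-10.6,11.3,-4,0.15],[-13,13.9,-4,0.2],[-15.5,16.6,-4,0.25],[-18,19.2,-4,0.3],[-20.5,21.9,-4,0.35],[-23,24.6,-4,0.4],[-25.5,27.3,-4,0.45],[-28,30,-4,0.5],[-30.5,32.6,-4,0.53],[-33,35.3,-4,0.56],[-35.5,38,-4,0.56],[-38,40.6,-4,0.56],[-41,43.9,-4,0.56],[-43.5,46.5,-4,0.56],[-44.9,48,-4,0.56]]'
python3 -m jog '[[0,0,0,0],[0,0,0,0],[0,0,0,0]]'
python3 - <<'E'
from h import *
print(bot.get_obs()['q'].round(3))
c=cam('wrist'); save(c,'w3.png'); C=cloud(c)
p=sel(C,.489,.365,.085,.009,.017); print('tray',cv2.minAreaRect((p[:,:2]*1000).astype(np.float32)),len(p))
a=sel(cloud(cam('side')),.489,.365,.085,.0095,.017); print('tray',cv2.minAreaRect((a[:,:2]*1000).astype(np.float32)),len(a))
E
```

```text
t: 12.2
eef_pos: [0.488, 0.3056, 0.2405]
tool_rot: [-0.001, -0.082, 0.997, 0.001]
contact_force: [0.4, 0.9, -1.1]
gripper_width: 0.673
grasp_force: 43.4
t: 12.45
eef_pos: [0.4897, 0.2987, 0.2408]
tool_rot: [-0.001, -0.079, 0.997, -0.001]
contact_force: [0.0, 0.5, -1.5]
gripper_width: 0.671
grasp_force: 43.4
[-0.557  0.309 -0.124  1.784  0.044  1.055  1.031]
tray ((490.2779541015625, 365.5389709472656), (118.34107208251953, 86.33540344238281), 8.981768608093262) 824
tray ((489.07513427734375, 362.38958740234375), (120.7062759399414, 97.7909164428711), 8.5816650390625) 141
```

View pics/w3.png

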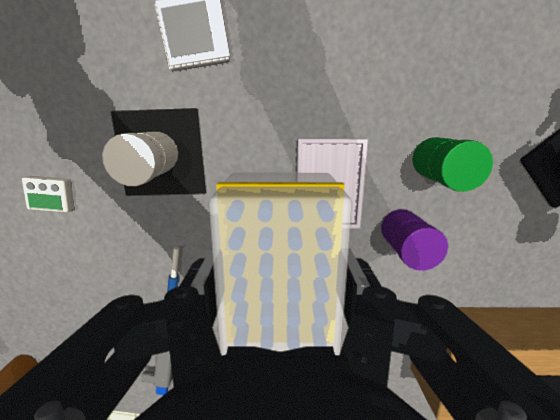

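Box is held squarely, tray at (332,185), jar on mat at (140,157). The tray fit gives its centre at (0.490, 0.3655) with yaw 9.0°.

```bash
python3 -m jog '[[-0.3,1.5,0,0],[-0.6,3.5,1,0],[-1,5.5,3,0],[-1.1,6.6,6,0],[-1.1,6.6,9,0],[-1.1,6.6,12,0],[-1.1,6.6,15,0],[-1.1,6.6,17.5,0],[-1.1,6.6,19,0],[-1.1,6.6,20,0],[-1.1,6.6,20.6,0],[-1.1,6.6,21,0],[-1.1,6.6,21.2,0],[-1.1,6.6,21.2,0]]'
python3 -m jog '[[0,0,0.1,0],[0,0,0.2,0],[0,0,0.2,0]]'
```

```text
t: 13.72
eef_pos: [0.491, 0.3676, 0.0309]
tool_rot: [0.0, -0.079, 0.997, 0.0]
contact_force: [1.0, 0.0, -1.2]
gripper_width: 0.673
grasp_force: 43.4
t: 13.97
eef_pos: [0.4908, 0.3675, 0.0288]
tool_rot: [0.0, -0.079, 0.997, 0.0]
contact_force: [0.2, 0.7, -0.7]
gripper_width: 0.676
grasp_force: 43.4
```

```bash
python3 -m jog '[[0,-0.1,0.1,0],[0,-0.2,0.2,0],[0,-0.2,0.2,0]]'
python3 -m jog '[[0,0,0.1,0],[0,0,0.2,0],[0,0,0.2,0]]'
```

```text
t: 14.22
eef_pos: [0.4908, 0.3675, 0.0287]
tool_rot: [0.001, -0.079, 0.997, 0.001]
contact_force: [-5.0, 1.4, 14.1]
gripper_width: 0.669
grasp_force: 45.1
t: 14.47
eef_pos: [0.4909, 0.3676, 0.0285]
tool_rot: [0.001, -0.079, 0.997, 0.001]
contact_force: [-9.9, -2.5, 30.2]
gripper_width: 0.674
grasp_force: 47.2
```

```bash
python3 -m jog '[[0,0,-0.2,0],[0,0,-0.2,0]]'
python3 -m jog '[[0,0,0,0],[0,0,0,0],[0,0,0,0],[0,0,0,0],[0,0,0,0],[0,0,0,0]]' -1
python3 -m jog '[[0,0,-2,0],[0,0,-5,0],[0,0,-9,0],[0,0,-13,0],[0,-2,-17,0],[0.2,-5,-21,0],[0.5,-8.5,-24,0],[0.7,-12.5,-25,0],[1,-16.5,-25,0],[1.2,-20.5,-25,0],[1.5,-24.5,-25,0],[1.7,-28.5,-25,0],[2,-32.5,-25,0],[2.2,-36.5,-25,0],[2.4,-40.5,-25,0],[2.6,-44.5,-25,0],[2.8,-48.5,-25,0],[3.1,-51.7,-25,0],[3.1,-51.7,-25,0],[3.1,-51.7,-25,0]]'
python3 -m jog '[[0,0,0,0],[0,0,0,0],[0,0,0,0]]'
python3 - <<'E'
from h import *
c=cam('wrist'); save(c,'w4.png'); C=cloud(c)
print(totool(1,0),totool(0,1))
print('cap',mid(sel(C,.542,-.148,.04,.14,.165)))
p=sel(C,.542,-.148,.06,.041,.047); print('pan',cv2.minEnclosingCircle((p[:,:2]*1000).astype(np.float32)),len(p))
p=sel(C,.467,-.345,.09,.047,.053); print('plate',cv2.minAreaRect((p[:,:2]*1000).astype(np.float32)),len(p))
C=cloud(cam('side'));p=sel(C,.467,-.345,.09,.047,.053); print('plate side',cv2.minAreaRect((p[:,:2]*1000).astype(np.float32)),len(p))
for n in('side','scene'):
  C=cloud(cam(n));p=sel(C,.49,.3655,.07,.056,.07); print('box',cv2.minAreaRect((p[:,:2]*1000).astype(np.float32)),p[:,2].mean(),len(p))
E
```

```text
t: 14.63
eef_pos: [0.4913, 0.3668, 0.0286]
tool_rot: [0.001, -0.079, 0.997, 0.001]
contact_force: [-4.9, 0.3, 15.4]
gripper_width: 0.67
grasp_force: 45.4
t: 15.13
eef_pos: [0.4908, 0.3651, 0.026]
tool_rot: [-0.0, -0.079, 0.997, -0.0]
contact_force: [0.4, -0.0, -0.4]
gripper_width: 0.998
grasp_force: 0.0
t: 16.8
eef_pos: [0.5411, -0.1525, 0.276]
tool_rot: [-0.0, -0.077, 0.997, -0.0]
contact_force: [-0.4, 1.2, 0.1]
gripper_width: 0.998
grasp_force: 0.0
t: 17.05
eef_pos: [0.5419, -0.1483, 0.2762]
tool_rot: [-0.0, -0.08, 0.997, 0.0]
contact_force: [-0.6, 0.4, -0.4]
gripper_width: 0.997
grasp_force: 0.0
[-98.71 -16.     0.  ] [-1.600e+01  9.871e+01  5.000e-02]
cap (array([ 0.5426, -0.1473,  0.147 ]), array([ 0.5412, -0.1475,  0.1508]), 1361)
pan ((545.1852416992188, -155.53720092773438), 44.95462417602539) 1496
plate ((460.6289978027344, -351.61590576171875), (119.99921417236328, 106.97447204589844), 13.583401679992676) 7894
plate side ((461.0950012207031, -353.7205810546875), (122.44155883789062, 109.28192138671875), 13.682100296020508) 2145
box ((489.7460021972656, 364.16741943359375), (88.52188110351562, 61.45930099487305), 9.299203872680664) 0.059896303898571056 243
box ((491.255859375, 367.7881164550781), (90.91024017333984, 57.8206672668457), 9.067566871643066) 0.0599754596565418 777
```

View pics/w4.png

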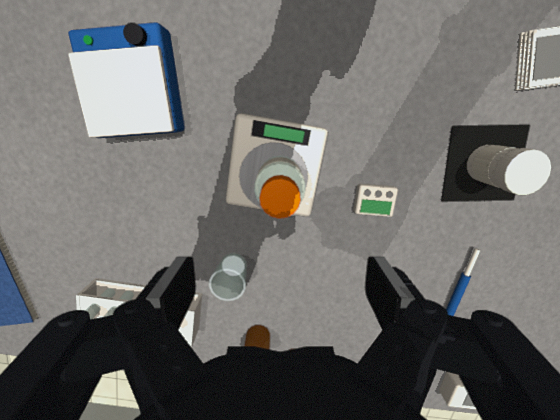

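Bottle cap at (280,197) over the pan; stirrer plate corners (70,56),(158,46),(175,132),(89,137), empty; jar on mat (525,172); timer (376,200), beaker (228,280).

```bash
python3 - <<'E'
from h import *
c=load('wrist')
t=np.array([at_z(c,*p,.05)[:2] for p in[(70,56),(158,46),(175,132),(89,137)]])
print(t.mean(0).round(4),[np.linalg.norm(t[i]-t[i-1]).round(3) for i in range(4)])
C=cloud(c); px=c['pixels'].astype(int); m=(np.hypot(C[...,0]-.467,C[...,1]+.35)<.09)&(abs(C[...,2]-.05)<.004)&(px[...,0]>px[...,2]-25)
p=C[m]; print(cv2.minAreaRect((p[:,:2]*1000).astype(np.float32)),p.mean(0))
E
python3 -m jog '[[0,0.1,3.5,0],[0,0.1,7,0],[0,0.1,10,0],[0,0.1,13,0],[0,0.1,15.5,0],[0,0.1,17.5,0],[0,0.1,18.8,0],[0,0.1,19.4,0],[0,0.1,19.4,0],[0,0.1,19.4,0]]'
python3 -m jog '[[0,0,0,0],[0,0,0,0],[0,0,0,0],[0,0,0,0],[0,0,0,0],[0,0,0,0],[0,0,0,0],[0,0,0,0],[0,0,0,0],[0,0,0,0]]' 1 40
```

```text
[ 0.4733 -0.3461] [np.float64(0.091), np.float64(0.103), np.float64(0.096), np.float64(0.107)]
((460.5166320800781, -351.65472412109375), (119.93260192871094, 107.28919219970703), 13.41208267211914) [ 0.46734169 -0.34756581  0.04910379]
t: 18.08
eef_pos: [0.5419, -0.1491, 0.0827]
tool_rot: [0.0, -0.079, 0.997, -0.0]
contact_force: [0.9, -0.0, 0.3]
gripper_width: 0.998
grasp_force: 0.0
t: 18.92
eef_pos: [0.5423, -0.1492, 0.0837]
tool_rot: [0.001, -0.079, 0.997, -0.0]
contact_force: [-0.9, 1.0, 6.4]
gripper_width: 0.64
grasp_force: 41.7
```

```bash
python3 -m jog '[[0,0,-1,0],[0,0,-2.5,0],[0,0,-4,0],[0.7,-1.3,-5,0],[2,-3.7,-5,0],[3.3,-6.1,-5,0],[4.6,-8.5,-5,0],[5.9,-10.9,-5,0],[7.2,-13.3,-5,0],[8.5,-15.7,-5,0],[9.5,-17.6,-5,0],[10,-18.5,-5,0],[10,-18.5,-4,0],[10,-18.5,-2.8,0],[10,-18.5,-1.8,0],[10,-18.5,-1.2,0],[10,-18.5,-0.9,0],[10,-18.5,-0.9,0],[10,-18.5,-0.9,0]]'
python3 -m jog '[[0,0,0.1,0],[0,0,0.2,0],[0,0,0.3,0],[0,0,0.3,0]]'
```

```text
t: 20.5
eef_pos: [0.4724, -0.3466, 0.0909]
tool_rot: [-0.0, -0.08, 0.997, 0.0]
contact_force: [-0.2, 0.4, -1.5]
gripper_width: 0.642
grasp_force: 43.1
t: 20.83
eef_pos: [0.4723, -0.3474, 0.0897]
tool_rot: [0.0, -0.079, 0.997, 0.0]
contact_force: [-3.8, 2.3, 10.1]
gripper_width: 0.641
grasp_force: 44.3
```

```bash
python3 -m jog '[[0,0,-0.1,0],[0,0,-0.1,0],[0,0,-0.1,0],[0,0,-0.1,0],[0,0,-0.1,0],[0,0,-0.1,0]]' -1
python3 -m jog '[[0,0,-2,0],[0,0,-5,0],[0,0,-9,0],[0,0,-13,0],[0,0,-17,0],[-0.6,3,-19,0],[-1.3,7,-19,0],[-2,11,-19,0],[-2.7,15,-19,0],[-3.4,19,-19,0],[-4.1,23,-19,0],[-4.9,27,-19,0],[-5.6,31,-19,0],[-6.4,35,-19,0],[-7.1,39,-19,0],[-7.8,43,-19,0],[-8.5,46.5,-19,0],[-8.7,47.8,-19,0],[-8.7,47.8,-19,0],[-8.7,47.8,-19,0]]'
python3 -m jog '[[0,0,0,0],[0,0,0,0],[0,0,0,0]]'
python3 - <<'E'
from h import *
c=cam('wrist'); C=cloud(c)
print('jar',mid(sel(C,.483,.138,.04,.074,.09)))
p=sel(C,.545,-.155,.07,.041,.047); print('pan w',cv2.minEnclosingCircle((p[:,:2]*1000).astype(np.float32)),len(p))
for n in('side','scene'):
  c=cam(n); save(c,n+'3.png');C=cloud(c)
  p=sel(C,.545,-.155,.05,.041,.047); print('pan',cv2.minEnclosingCircle((p[:,:2]*1000).astype(np.float32)),len(p))
  print('cap',mid(sel(C,.4725,-.347,.04,.14,.17)))
E
cd pics; python3 -c "
import cv2;a=cv2.imread('side3.png')[200:380,200:400];cv2.imwrite('c5.png',cv2.resize(a,None,fx=3,fy=3,interpolation=2))"
```

```text
t: 21.33
eef_pos: [0.4719, -0.3476, 0.0892]
tool_rot: [-0.0, -0.079, 0.997, 0.0]
contact_force: [-0.1, 0.2, 0.4]
gripper_width: 1.0
grasp_force: 0.0
t: 23.0
eef_pos: [0.4823, 0.1385, 0.2791]
tool_rot: [-0.0, -0.08, 0.997, -0.0]
contact_force: [0.9, -1.5, -0.1]
gripper_width: 1.0
grasp_force: 0.0
t: 23.25
eef_pos: [0.4827, 0.1366, 0.2793]
tool_rot: [-0.0, -0.078, 0.997, -0.0]
contact_force: [0.7, 0.7, 1.1]
gripper_width: 1.002
grasp_force: 0.0
jar (array([0.4834, 0.1392, 0.0789]), array([0.4825, 0.139 , 0.0811]), 1623)
pan w ((545.6599731445312, -154.52516174316406), 46.177799224853516) 3440
pan ((543.8659057617188, -157.9403839111328), 45.18096160888672) 703
cap (array([ 0.4715, -0.3488,  0.1502]), array([ 0.4687, -0.3525,  0.154 ]), 388)
pan ((545.4205932617188, -154.5158233642578), 46.892311096191406) 460
cap (array([ 0.4744, -0.3428,  0.1497]), array([ 0.478 , -0.3385,  0.1527]), 132)
```

View pics/c5.png

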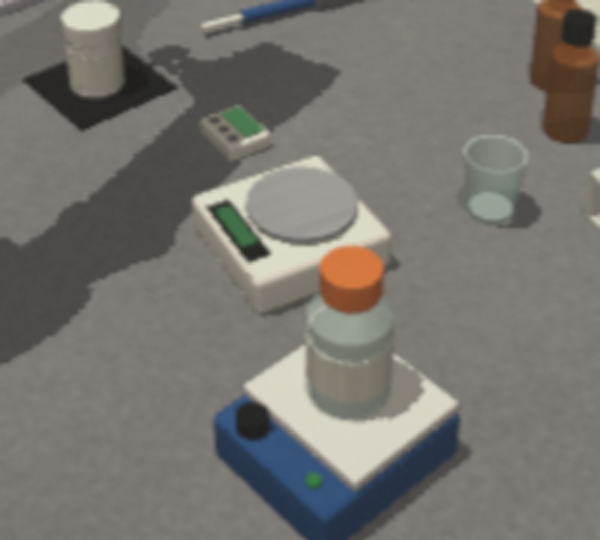

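Bottle stands mid-plate (350,370 in the crop), pan is empty, jar stands on the mat. Now the jar.

```bash
python3 -m jog '[[-0.1,0.2,3.5,0],[-0.1,0.2,7,0],[-0.1,0.2,11,0],[-0.1,0.2,15,0],[-0.1,0.2,18.5,0],[-0.1,0.2,21.5,0],[-0.1,0.2,23.5,0],[-0.1,0.2,24.7,0],[-0.1,0.2,25.1,0],[-0.1,0.2,25.1,0],[-0.1,0.2,25.1,0]]'
python3 -m jog '[[0,0,0,0],[0,0,0,0],[0,0,0,0],[0,0,0,0],[0,0,0,0],[0,0,0,0],[0,0,0,0],[0,0,0,0],[0,0,0,0],[0,0,0,0]]' 1 35
```

```text
t: 24.32
eef_pos: [0.4837, 0.1403, 0.0288]
tool_rot: [0.0, -0.079, 0.997, 0.0]
contact_force: [0.0, -0.3, 0.1]
gripper_width: 0.999
grasp_force: 0.0
t: 25.15
eef_pos: [0.4842, 0.1406, 0.0295]
tool_rot: [0.001, -0.079, 0.997, 0.0]
contact_force: [-0.9, -0.6, 5.8]
gripper_width: 0.628
grasp_force: 35.4
```

```bash
python3 -m jog '[[0,0,-1,0],[0,0,-3,0],[0,0,-5.5,0],[0,-0.5,-8,0],[-0.1,-2.5,-9,0],[-0.3,-5.5,-9,0],[-0.4,-8.5,-9,0],[-0.5,-11.5,-9,0],[-0.6,-14.5,-9,0],[-0.8,-17.5,-9,0],[-0.9,-20.5,-9,0],[-1,-23.5,-9,0],[-1.2,-26.5,-9,0],[-1.3,-29,-9,0],[-1.3,-30.2,-9,0],[-1.3,-30.2,-8,0],[-1.3,-30.2,-6.5,0],[-1.3,-30.2,-5.3,0],[-1.3,-30.2,-4.6,0],[-1.3,-30.2,-4.4,0]]'
python3 -m jog '[[0,0,0,0],[0,0,0.1,0],[0,0,0.2,0],[0,0,0.2,0],[0,0,0.3,0],[0,0,0.4,0],[0,0,0.4,0]]'
```

```text
t: 26.82
eef_pos: [0.5423, -0.154, 0.0706]
tool_rot: [-0.002, -0.08, 0.997, 0.001]
contact_force: [-0.3, -1.0, -1.4]
gripper_width: 0.619
grasp_force: 37.0
t: 27.4
eef_pos: [0.5446, -0.156, 0.0695]
tool_rot: [0.001, -0.079, 0.997, -0.0]
contact_force: [-1.6, 0.2, 7.3]
gripper_width: 0.63
grasp_force: 36.9
```

```bash
python3 -m jog '[[0,0,0,0],[0,0,0,0],[0,0,0,0],[0,0,0,0],[0,0,0,0],[0,0,0,0]]' -1
python3 -m jog '[[0,0,-2,0],[0,0,-5,0],[0,0,-9,0],[0,0,-13,0],[0,0,-17,0],[0,4,-19,0],[0,8,-19,0],[0,12,-19,0],[0,15,-19,0],[0,15,-19,0],[0,15,-19,0],[0,15,-19,0],[0,15,-19,0]]'
python3 - <<'E'
from h import *
for n in('side','scene','wrist'):
  c=cam(n); save(c,n+'4.png');C=cloud(c)
  print(n,'jar',mid(sel(C,.545,-.155,.05,.115,.13)),'cap',mid(sel(C,.4725,-.347,.04,.14,.17)))
  p=sel(C,.49,.3655,.07,.056,.07); print('box',cv2.minAreaRect((p[:,:2]*1000).astype(np.float32)) if len(p) else None)
E
```

```text
t: 27.9
eef_pos: [0.5435, -0.1559, 0.0682]
tool_rot: [-0.0, -0.079, 0.997, 0.0]
contact_force: [0.7, -0.5, -0.6]
gripper_width: 0.995
grasp_force: 0.0
t: 28.98
eef_pos: [0.5201, -0.0094, 0.2581]
tool_rot: [-0.0, -0.078, 0.997, -0.0]
contact_force: [-0.5, 0.0, -0.5]
gripper_width: 1.001
grasp_force: 0.0
side jar (array([ 0.5418, -0.1575,  0.1197]), array([ 0.5406, -0.161 ,  0.1209]), 306) cap (array([ 0.472 , -0.348 ,  0.1506]), array([ 0.4689, -0.3524,  0.1542]), 382)
box ((489.0206298828125, 364.57342529296875), (88.13164520263672, 65.32618713378906), 8.994844436645508)
scene jar (array([ 0.5438, -0.155 ,  0.1196]), array([ 0.5462, -0.1525,  0.1205]), 205) cap (array([ 0.4726, -0.3447,  0.1494]), array([ 0.4778, -0.3387,  0.1524]), 133)
box ((491.5850524902344, 367.79962158203125), (90.88227844238281, 57.845001220703125), 8.828689575195312)
wrist jar (array([ 0.5434, -0.1552,  0.1193]), array([ 0.5421, -0.1543,  0.1209]), 2398) cap None
box ((514.4772338867188, 342.3531799316406), (48.44160461425781, 9.85954475402832), 21.55319595336914)
```

View pics/side4.png

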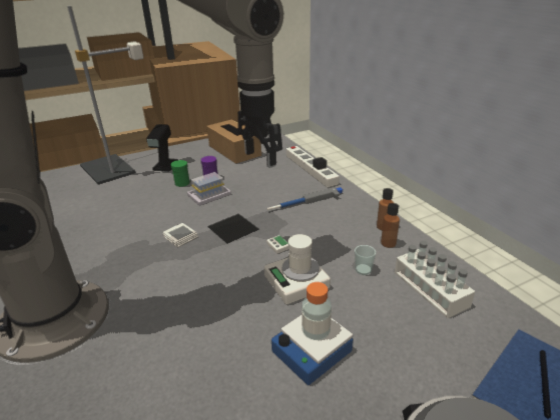

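Everything is in place: tip box in the tray (208,185), jar on the pan (300,257), bottle on the stirrer plate (316,312), and the bystanders untouched.

```bash
python3 -c "
from station import bot; print(bot.hand_in())"
```

```text
the job is handed in; nothing more can be done
None
```

The job is handed in: my last camera measurements put the bottle on the stirrer plate, the jar on the balance pan and the tip box flat in the tray, each within about 5 mm of centre, after the jar was parked and released on the mat; the judge returned no verdict.

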